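# Shade a log tag for the reader

### The job

Turn the upright round log on its spot until its paper tag faces the tag reader squarely, and let go of it. Then swing the hinged shade board up (its steel bar is the handle) until it lines up with the steel pointer on the side of its stand, and keep holding it there: the program finishes while the gripper still holds the board up. Do not shift the pointer or the other things on the bench.

Things in the scene. Friction and masses are not known exactly. Their poses are not given: they have to be found in the camera images.
- log_center (a point): Centre (half-way up) of the loose upright round log: bark-brown cylinder 54 mm in diameter, 100 mm tall, 0.12 to 0.24 kg, standing on the bench. A white paper tag 24 mm wide hangs 55 mm down its side and is folded over the top edge onto the pale top, reaching the middle. x points from the axis out through the tag's middle; z up along the axis. Grip it across its diameter from above.
- reader_window (a point): Centre of the front window (55 mm above the bench) of the fixed tag reader, a grey block 55 x 85 mm, 90 mm tall, on a 70 x 100 mm dark foot. x points into the block, so its front faces -x of this frame; z is up. The log's axis is 90 to 130 mm in front of the window; the tag must face this point.
- board_hinge (a point): Middle of the board's hinge line on the fixed plywood stand, 75 mm above the bench. x runs along the hinge, away from the robot, to the side cheek with the pointer; y level from the hinge to the bar end of the lowered board; z up. Stand base: y -40 to 150, x -125 to 125 mm. Cheek: x 112 to 120, y -35 to 115 mm, 185 mm tall, with small dark ticks outside.
- board_bar (a point): Middle of the board's round steel bar: 14 mm thick, 130 mm long, parallel to the hinge and 200 mm from it, on two thin arms at its ends, beyond the board's edge; free gap to the edge 53 mm, nothing below but the bench. x along the bar, y from hinge to bar, z square to the board (up when lowered). Plywood board 200 x 130 x 12 mm, 0.4 kg in all; it falls back when let go.
- board (a joint): Angle of the shade board, rad: 0 lowered flat (where it starts), growing as the bar end swings up; end stop at 1.5.
- pointer_tip (a point): Tip of the pointer: slim dark steel arm 7 mm wide, 4 mm thick, on the cheek's outer face, turning about the board's hinge line; the tip is 200 mm from that line and 123 mm along x from the bar's middle. y runs from the hinge along the pointer. It stays where it is set, tip up to 245 mm above the bench. With the board lined up, the bar is level with the tip.
- pointer (a joint): Angle of the pointer, rad, measured like board: 0.6 to 1.0, different each time. The board is lined up when board has the same value.
- glue: Bystander: white glue bottle with a black cap, 56 mm in diameter, 150 mm tall, standing; origin at the centre of its underside. Leave alone.
- driver: Bystander: hand screwdriver 220 mm long, black handle, lying on the bench; origin near its middle, x along it. Leave alone.
- offcut: Bystander: brown wood offcut 90 x 60 x 30 mm lying on the bench; origin at the centre of its underside. Leave alone.

How it is judged:
On the way:
1. the log is turned so that its tag faces the reader's window, standing free of the fingers, with the board still lowered (y of reader_window in the frame of log_center between -0.03 and 0.03 m and x of reader_window in the frame of log_center above 0.05 m and angle between log_center's own z axis and vertical below 0.1 rad and distance of log_center from where it was at the start of the episode below 0.03 m and contact force between the fingers and log below 0.2 N and value of joint board below 0.2 rad), for 0.2 s.
At the end, for the whole second after the job is handed in: The log stands upright and untouched within 30 mm of where it began, its tag facing the reader (window within 30 mm of the line straight out of the tag, some 15 degrees). The board is still, within 0.07 rad (4 degrees) of the pointer, held by the fingers, no loose thing touching it (y of reader_window in the frame of log_center between -0.03 and 0.03 m and x of reader_window in the frame of log_center above 0.05 m and angle between log_center's own z axis and vertical below 0.1 rad and distance of log_center from where it was at the start of the episode below 0.03 m and height (world z) of log_center below 0.06 m and contact force between each of the arm, the fingers and log below 0.2 N and angle between the y axis of board_bar and the y axis of pointer_tip, either way round below 0.07 rad and velocity of joint board between -0.1 and 0.1 rad/s and contact force between the fingers and board above 0.3 N and contact force between each of log, glue, driver, offcut and board below 0.1 N); the arm keeps its last pose, push and grip.
It fails at once if the log is tipped (angle between log_center's own z axis and vertical above 0.5 rad).
It fails at once if the pointer is shifted (distance of pointer_tip from where it was at the start of the episode above 0.015 m).
It fails at once if a bystander is disturbed (distance of any of glue, driver, offcut from where it was at the start of the episode above 0.03 m).
It also fails if it takes over 54 s, if anything falls off the work surface, if the arm or the gripper's body presses on something with over 40 N, if the wrist force passes 120 N, or if a joint passes its speed limit or range.

### The arm

A 6-joint arm with a two-finger parallel gripper is mounted at the origin on the work surface. World frame = base frame: x ahead of the robot, y to its left, z up, the work surface at z = 0. Lengths are in m, angles in rad, forces in N, time in s.
With the tool pointing down it reaches from about 0.375 to 0.975 m from the base axis. Payload 3.8 kg.
Tool frame: the origin (TCP) lies midway between the tips of the shut fingers; the grasp point (between the pads) lies 19 mm behind it; z points along the fingers, y is the direction in which the jaws open and shut (so a half turn about z gives the same grasp; the last joint's range is limited). The gripper opens to 85 mm and grips with 20 to 120 N. Pads are 22 mm wide; open, the fingers measure 114 mm over their backs; the gripper's body (76 mm by 85 mm) begins 54 mm behind the grasp point. The pads swing forward as they close: fully open they stand 13 mm farther back than shut.
Start: joints at [-1.371, 0.264, 1.604, -0, 1.274, -0.037], TCP at [0.158, -0.656, 0.231] pointing down, gripper open.
Joint ranges: [-2.63, 2.63], [-0.94, 2.18], [0.31, 2.57], [-1.31, 4.45], [0, 2.66], [-2.55, 2.55]. Speed limits (rad/s): [2.57, 2.57, 3.14, 3.14, 3.14, 3.14].

### API

Orientations are given as a rotation vector (axis times angle).
In Python, from workcell import bot gives the robot as it stands. The module is installed in compiled form; this text tells all that it offers.
- The arm moves only by the tool move_arm, never from a script. Its argument "steps" is a list of rows, each a list of 5 numbers: the shift along the tool's x, y, z in mm, then the turn about the tool's z in degrees, then the opening in per cent of the stroke, from 0 (shut) to 100 (fully open). In form: [[tx, ty, tz, turn, claw], ...]. A call has 1 to 20 rows; each row is the pose to reach, as a shift and turn from the pose commanded when the call began, along the tool's axes at that moment; what a row does not reach only later rows make up. A row lasts 1/10 s, in which the tool goes at most 50 mm and 8.59 degrees, less where a joint would pass 70% of its speed; a pose out of reach is approached as far as the arm can. A call with a gripper value outside its range is refused whole. The fingers move at their own pace and stop on an object; "newtons" is the grip in N (left out, the last holds). Time passes only in rows, so rows that repeat a pose let the fingers close. It gives the time, the measured TCP pose, the force and the opening at its end, in the units of the state.
- bot.read_state(): the state, without advancing time (a new reading comes with each control period).
- bot.read_camera(name): name is "side" or "top"; returns a dict with "pixels" (384x512x3 uint8, red, green, blue), "depth" (384x512 float32, m along the optical axis (not along the pixel's ray), 0 where there is no reading), "fovy" (degrees; the focal length in pixels is half the picture's height over the tangent of half this angle, whatever the lens; pixels are square), "cx", "cy" (the principal point, pixels), "xyz" and "attitude" of the camera in the world. Camera axes: x right, y up, looking along -z (the intrinsics and any distortion apply to the point x, -y, -z); pixel columns grow to the right and rows downward; lengths in m; the calibration is good to about 2 mm. A picture is of the moment at which its call begins.
- bot.finish_job(): hands the job in, once; it reports no verdict.
The state is a dict: "time": time; "q": joint angles; "joint_vel": joint speeds; "joint_torque": joint torques, N m; "tool_pos": TCP position; "tcp_rot": TCP orientation; "wrist_force": force on the tool from outside, world axes, zero at the start; "torque": the same for the moment, N m; "width": opening from 0.0 (shut) to 1.0 (fully open).
Only numpy, scipy, OpenCV 4.12 (cv2) and the standard library are available. Lean on these libraries where they do the work, as an engineer would, in place of code of your own. Each camera call takes 0.05 s, during which the arm holds its last target.

## Working session

There is one attempt and no reset: what is moved stays moved. The work goes in short steps, Python scripts to look and compute and a tool call to move; the robot and the scene stay as the last step left them, time stands still between calls to the robot, and variables do not carry over. Pictures are saved under pics/ and viewed, and the job is handed in when it is done.

Besides the shell and the picture viewer there is one more tool, called after ">>>" in YAML: its name, and indented under it one key for each argument. move_arm: Moves the arm, as the interface text tells. Its arguments: {"type":"object","properties":{"steps":{"type":"array","items":{"type":"array","items":{"type":"number"}}},"newtons":{"type":"number"}},"required":["steps"]}

```bash
mkdir -p pics; cat > h.py <<'E'
import numpy as np, cv2, pickle
from workcell import bot
from scipy.spatial.transform import Rotation as R
def snap(name,tag):
    d=bot.read_camera(name); pickle.dump(d,open(f'{tag}.pkl','wb'))
    cv2.imwrite(f'pics/{tag}.png',d['pixels'][:,:,::-1]); return d
E
python3 - <<'E'
from h import *
print(bot.read_state())
for n in('side','top'):
    d=snap(n,n+'0'); print({k:(v if k not in('pixels','depth') else v.shape) for k,v in d.items()})
E
```

```text
{'time': 0.0, 'q': array([-1.37090347e+00,  2.64739294e-01,  1.60538165e+00, -5.87792032e-06,
        1.27365562e+00, -3.68689051e-02]), 'joint_vel': array([-3.92000420e-04, -8.75830530e-04, -1.40933594e-03,  1.82196752e-03,
        1.45624243e-05, -2.53642188e-04]), 'joint_torque': array([ 5.92775832e-04, -5.15118062e+01, -3.67311144e+01, -3.98067932e-04,
        1.29368642e-02,  4.60910243e-06]), 'tool_pos': array([ 0.15819907, -0.65545987,  0.2299672 ]), 'tcp_rot': array([-3.11744385e+00, -3.70782140e-01,  2.87912895e-04]), 'wrist_force': array([-0.65795653,  0.21795103, -0.21943145]), 'torque': array([0.00635827, 0.00981052, 0.00573654]), 'width': 1.002372905665467}
{'pixels': (384, 512, 3), 'depth': (384, 512), 'fovy': 44.13650473702083, 'cx': 258.2992552251113, 'cy': 188.67847801720603, 'xyz': array([-0.25068585,  0.76018363,  1.37049192]), 'attitude': array([ 0.33656306, -0.80070257, -2.1825852 ])}
{'pixels': (384, 512, 3), 'depth': (384, 512), 'fovy': 48.63162205417246, 'cx': 251.8932092624432, 'cy': 191.90726855465488, 'xyz': array([0.47537007, 0.02723007, 1.50508682]), 'attitude': array([ 0.02968384, -0.04811117, -1.57954597])}
```

View pics/side0.png

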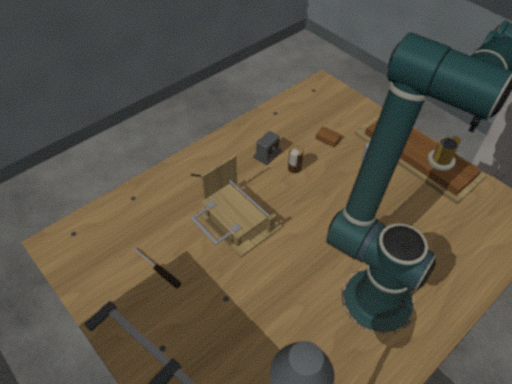

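View pics/top0.png

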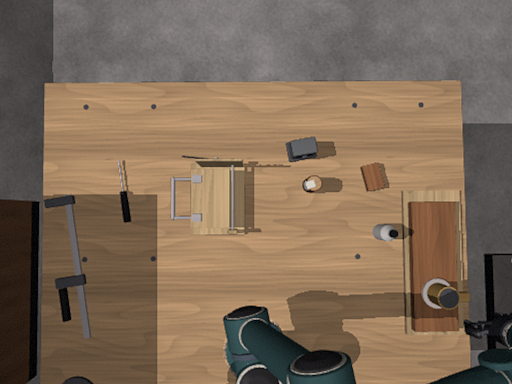

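```bash
cat >> h.py <<'E'
def K(d):
    h=d['pixels'].shape[0]; f=h/2/np.tan(np.radians(d['fovy'])/2); return f,d['cx'],d['cy']
def ray(d,u,v):
    f,cx,cy=K(d); u=np.asarray(u,float);v=np.asarray(v,float)
    c=np.stack([(u-cx)/f,-(v-cy)/f,-np.ones_like(u)],-1)
    return R.from_rotvec(d['attitude']).apply(c.reshape(-1,3)).reshape(c.shape)
def onz(d,u,v,z):
    r=ray(d,u,v); t=(z-d['xyz'][2])/r[...,2]; return d['xyz']+r*t[...,None]
def cloud(d):
    v,u=np.mgrid[:384,:512]; return d['xyz']+ray(d,u,v)*d['depth'][...,None]
def tri(d1,p1,d2,p2):
    a,b=ray(d1,*p1),ray(d2,*p2); A=np.stack([a,-b],1); s=np.linalg.lstsq(A,d2['xyz']-d1['xyz'],rcond=None)[0]
    q1=d1['xyz']+a*s[0]; q2=d2['xyz']+b*s[1]; return (q1+q2)/2,np.linalg.norm(q1-q2)
def proj(d,P):
    f,cx,cy=K(d); c=R.from_rotvec(d['attitude']).inv().apply(np.atleast_2d(P)-d['xyz'])
    return np.stack([cx+f*c[:,0]/-c[:,2], cy-f*c[:,1]/-c[:,2]],-1)
def load(t): return pickle.load(open(t+'.pkl','rb'))
def crop(d,x,y,w,h,s,out):
    cv2.imwrite(out,cv2.resize(d['pixels'][y:y+h,x:x+w,::-1],None,fx=s,fy=s,interpolation=cv2.INTER_CUBIC))
E
python3 - <<'E'
from h import *
t,s=load('top0'),load('side0')
crop(t,150,130,250,125,3.2,'pics/tc.png')
crop(s,180,115,180,140,4.2,'pics/sc.png')
for d in(t,s):
    c=cloud(d); print(np.percentile(c[...,2][d['depth']>0],[5,20,50,80]), (d['depth']==0).sum())
print(cloud(t)[[260,105,107,255],[358,86,420,153]])
E
```

```text
[-0.75682239 -0.74705613 -0.00153282  0.00390693] 800
[-0.75416725 -0.71270027 -0.00119172  0.00776849] 744
[[ 3.05879437e-01 -3.63041325e-01 -4.29896780e-04]
 [ 8.64758588e-01  5.97137166e-01  2.38012756e-03]
 [ 8.50277150e-01 -5.98456634e-01  3.66186625e-04]
 [ 3.31152698e-01  3.58388040e-01  9.11061266e-04]]
```

View pics/tc.png

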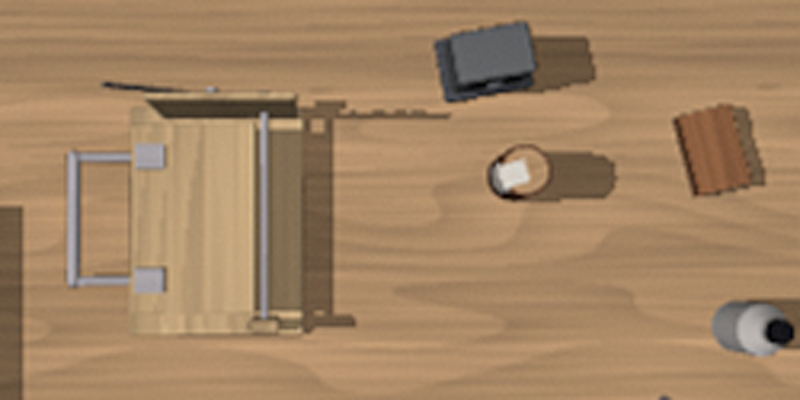

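View pics/sc.png

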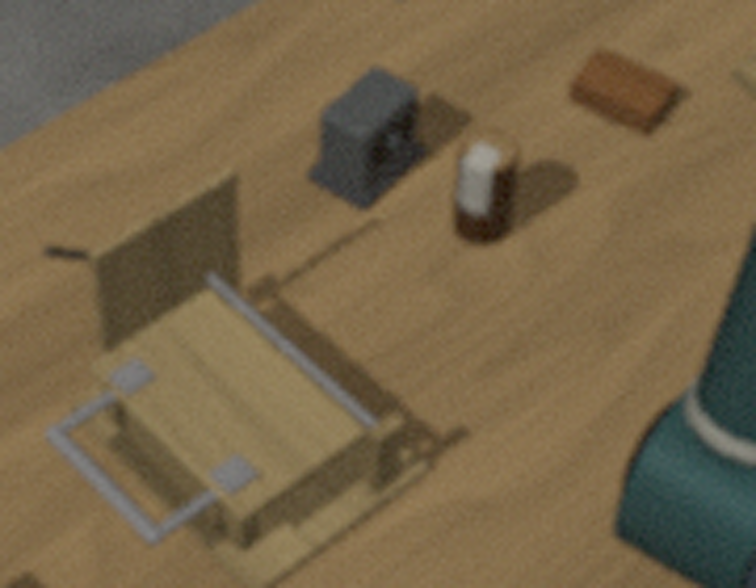

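```bash
python3 - <<'E'
from h import *
t,s=load('top0'),load('side0')
T=lambda x,y:(150+(x+.5)/3.2-.5,130+(y+.5)/3.2-.5); S=lambda x,y:(180+(x+.5)/4.2-.5,115+(y+.5)/4.2-.5)
def show(n,a,b): p,e=tri(t,T(*a),s,S(*b)); print(n,p.round(4),round(e,4)); return p
far=show('bar far',(73,157),(53,433)); near=show('bar near',(73,282),(154,536))
hf=show('hinge far',(264,115),(211,278)); hn=show('hinge near',(264,315),(372,420))
pt=show('ptip',(105,84),(48,251)); show('cheek top corner',(150,97),(95,257)); show('cheek top corner R',(296,97),(236,178))
print('reader top corners')
a=show('',(450,40),(322,120));b=show('',(528,22),(375,70));c=show('',(535,75),(415,95));e=show('',(459,95),(366,137))
ct=cloud(t); cs=cloud(s)
# log
for nm,c in(('t',ct),('s',cs)):
    m=(c[...,2]>.085)&(c[...,2]<.12)&(abs(c[...,0]-.55)<.08)&(abs(c[...,1]+.22)<.08); q=c[m]; print(nm,m.sum(),q.mean(0),q.min(0),q.max(0))
    m=(c[...,2]>.01)&(abs(c[...,0]-.57)<.07)&(abs(c[...,1]+.22)<.08); q=c[m]; print('all',m.sum(),q.mean(0),q.min(0),q.max(0))
    m=(c[...,2]>.08)&(c[...,0]>.6)&(c[...,0]<.76)&(abs(c[...,1]+.2)<.1);q=c[m]; print('reader',m.sum(),q.mean(0),cv2.minAreaRect(q[:,:2].astype('f4')))
    m=(c[...,2]>.12)&(c[...,0]<.6)&(c[...,0]>.3)&(abs(c[...,1]+.43)<.1);q=c[m]; print('glue',m.sum(),q.mean(0) if m.any() else 0)
# bar mask from top cloud
m=(ct[...,2]>.05)&(ct[...,1]>.1)&(ct[...,1]<.35)&(ct[...,0]>.35)&(ct[...,0]<.7);q=ct[m];print(q.min(0),q.max(0))
E
```

```text
bar far [0.5926 0.2768 0.0762] 0.0005
bar near [0.4617 0.2771 0.0762] 0.0002
hinge far [0.6355 0.076  0.0767] 0.0001
hinge near [0.4268 0.0783 0.0857] 0.0034
ptip [0.6516 0.2232 0.207 ] 0.001
cheek top corner [0.6433 0.1846 0.1779] 0.0016
cheek top corner R [0.6421 0.0407 0.1715] 0.0011
reader top corners
 [ 0.7131 -0.1209  0.0813] 0.0005
 [ 0.7318 -0.2042  0.0794] 0.0
 [ 0.6767 -0.2076  0.0847] 0.006
 [ 0.6544 -0.1253  0.1007] 0.0066
t 216 [ 0.57408926 -0.19275545  0.10070354] [ 0.54910494 -0.21932704  0.0862357 ] [ 0.59954047 -0.16555667  0.10928704]
all 265 [ 0.57257751 -0.18948209  0.09095972] [ 0.50072302 -0.25839287  0.01030301] [ 0.61842452 -0.14013302  0.10928704]
reader 409 [ 0.69906019 -0.16376958  0.08927809] ((0.6996489763259888, -0.1646559238433838), (0.055633824318647385, 0.08543849736452103), 9.212848663330078)
glue 69 [ 0.40719998 -0.43739961  0.14659701]
s 156 [ 0.56749854 -0.19082844  0.09928248] [ 0.54311462 -0.22259891  0.08512152] [ 0.60011812 -0.16538558  0.11091725]
all 344 [ 0.56252402 -0.1850659   0.07116353] [ 0.51737362 -0.22259891  0.01001302] [ 0.60011812 -0.16516676  0.11091725]
reader 246 [ 0.69308578 -0.16247308  0.09008737] ((0.66122967004776, -0.17058143019676208), (0.12905649840831757, 0.08840878307819366), 9.826088905334473)
glue 0 0
[0.42922167 0.10000065 0.0508293 ] [0.65901489 0.28221365 0.21593179]
```

```bash
python3 - <<'E'
from h import *
t,s=load('top0'),load('side0')
for d,n in((t,'t'),(s,'s')):
    uv=proj(d,[[.574,-.193,.1]])[0].astype(int); print(n,uv)
    w=14 if n=='t' else 16
    x,y=uv[0]-w,uv[1]-w; crop(d,x,y,2*w,2*w+8,16,f'pics/log{n}.png'); print(x,y)
c=cloud(t); hsv=cv2.cvtColor(t['pixels'],cv2.COLOR_RGB2HSV)
m=(c[...,2]>.09)&(abs(c[...,0]-.574)<.05)&(abs(c[...,1]+.193)<.05)
v,u=np.nonzero(m); print(np.c_[u,v].min(0),np.c_[u,v].max(0))
(cu,cv),r=cv2.minEnclosingCircle(np.c_[u,v].astype('f4')); 
P=onz(t,u,v,.1); C=onz(t,cu,cv,.1); print('centre',C,P.mean(0))
wm=m&(hsv[...,1]<70)&(hsv[...,2]>130); v,u=np.nonzero(wm); W=onz(t,u,v,.1); print(wm.sum(),W.mean(0)); print(cv2.minAreaRect(W[:,:2].astype('f4')))
d=W.mean(0)-C; print(np.degrees(np.arctan2(d[1],d[0])),np.hypot(*d[:2]))
E
```

```text
t [313 182]
299 168
s [295 150]
279 134
[305 175] [321 190]
centre [ 0.57433409 -0.19274569  0.1       ] [ 0.57423805 -0.19296266  0.1       ]
78 [ 0.57003278 -0.18223032  0.1       ]
((0.5701199769973755, -0.18209846317768097), (0.0257743950933218, 0.03308410942554474), 13.536452293395996)
112.24700697124493 0.01136108637333305
```

View pics/logt.png

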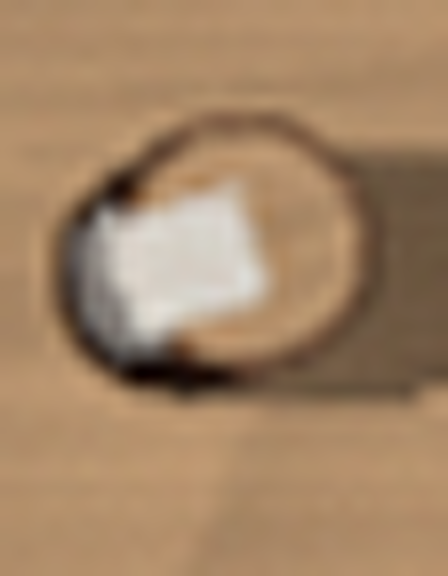

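View pics/logs.png

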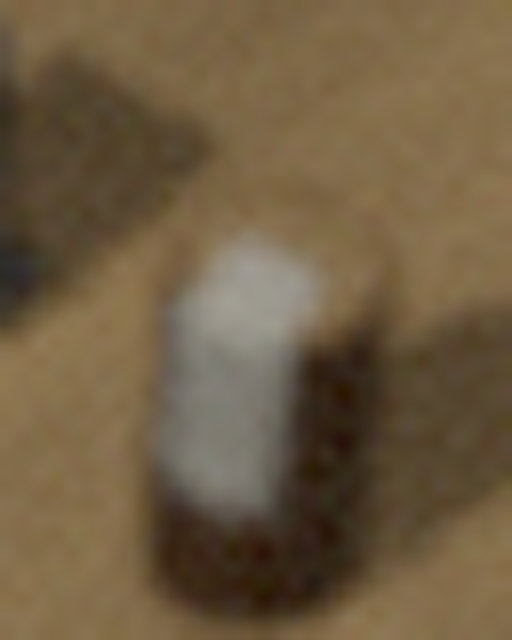

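```bash
cat >> h.py <<'E'
def need(target,jawdeg=None):
    s=bot.read_state(); r=R.from_rotvec(s['tcp_rot']); M=r.as_matrix()
    ja=np.degrees(np.arctan2(M[1,1],M[0,1]))
    print('pos',s['tool_pos'].round(4),'shift mm',(M.T@(np.array(target)-s['tool_pos'])*1000).round(1),'jaw',ja.round(1),'z',M[:,2].round(3),'q',s['q'].round(3),'w',s['width'],'F',s['wrist_force'].round(2))
    if jawdeg is not None: print('turn',[ (ja-jawdeg+k)%360-180 for k in(0,180)])
E
python3 - <<'E'
from h import *
need([.5743,-.1928,.051],16)
E
```

```text
pos [ 0.1582 -0.6555  0.2301] shift mm [ 513.  -351.8  179.8] jaw -76.4 z [-0.     0.002 -1.   ] q [-1.371  0.265  1.605  0.     1.274 -0.037] w 1.0010881325224237 F [-0.07 -0.4  -0.29]
turn [np.float64(87.564448238757), np.float64(-92.435551761243)]
```

>>> move_arm:
  steps:
    - [0, 0, -30, 0, 100]
    - [40, -27, -30, -8, 100]
    - [80, -55, -30, -16, 100]
    - [120, -82, -30, -24, 100]
    - [160, -110, -30, -32, 100]
    - [200, -137, -30, -40, 100]
    - [240, -165, -30, -48, 100]
    - [280, -192, -30, -56, 100]
    - [320, -219, -30, -64, 100]
    - [360, -247, -30, -72, 100]
    - [400, -274, -30, -80, 100]
    - [440, -302, -20, -88, 100]
    - [480, -329, 0, -92.4, 100]
    - [513, -352, 20, -92.4, 100]
    - [513, -352, 40, -92.4, 100]
    - [513, -352, 40, -92.4, 100]
    - [513, -352, 40, -92.4, 100]
    - [513, -352, 40, -92.4, 100]

```text
time: 1.9
tool_pos: [0.5747, -0.1946, 0.1926]
tcp_rot: [1.892, 2.506, 0.0]
wrist_force: [-0.0, -0.0, 0.0]
width: 0.998
```

```bash
python3 - <<'E'
from h import *
need([.5743,-.1928,.051],16)
s=snap('side','side1'); crop(s,230,100,140,105,5,'pics/s1.png')
E
```

```text
pos [ 0.5747 -0.1946  0.1926] shift mm [  2.   -0.  141.6] jaw 15.9 z [ 0.002 -0.001 -1.   ] q [-0.368  0.162  1.799 -0.     1.179 -0.645] w 0.9981243035086348 F [-0.01 -0.01  0.  ]
turn [np.float64(179.89990859827003), np.float64(-0.10009140172996922)]
```

View pics/s1.png

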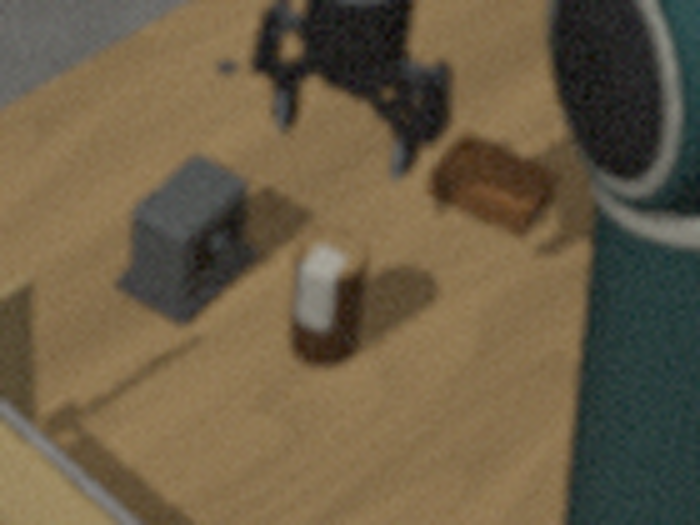

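The gripper is straight above the log (fingertips at crop px (285,125) and (402,170), the log at (325,300)), and the scene is undisturbed. I'll go down and close.

>>> move_arm:
  steps:
    - [2, 0, 35, 0, 100]
    - [2, 0, 70, 0, 100]
    - [2, 0, 100, 0, 100]
    - [2, 0, 120, 0, 100]
    - [2, 0, 135, 0, 100]
    - [2, 0, 141, 0, 100]
    - [2, 0, 141, 0, 100]
    - [2, 0, 141, 0, 60]
    - [2, 0, 141, 0, 50]
    - [2, 0, 141, 0, 40]
    - [2, 0, 141, 0, 40]
    - [2, 0, 141, 0, 40]
    - [2, 0, 141, 0, 40]
    - [2, 0, 141, 0, 40]
    - [2, 0, 141, 0, 40]
  newtons: 30

```text
time: 3.45
tool_pos: [0.5747, -0.1923, 0.0519]
tcp_rot: [1.89, 2.507, 0.0]
wrist_force: [-3.4, -1.0, 5.6]
width: 0.622
```

```bash
python3 - <<'E'
from h import *
need([.5743,-.1928,.051],16)
E
```

```text
pos [ 0.5747 -0.1923  0.0519] shift mm [-0.4 -0.5  0.9] jaw 16.0 z [ 0.002 -0.001 -1.   ] q [-3.640e-01  3.030e-01  1.912e+00 -1.000e-03  9.250e-01 -6.420e-01] w 0.6222337595725631 F [-3.38 -0.99  5.65]
turn [np.float64(179.97629715990274), np.float64(-0.02370284009725765)]
```

>>> move_arm:
  steps:
    - [0, 0, -1, 0, 40]
    - [0, 0, -1, 7, 40]
    - [0, 0, -1, 14, 40]
    - [0, 0, -1, 21, 40]
    - [0, 0, -1, 28, 40]
    - [0, 0, -1, 35, 40]
    - [0, 0, -1, 42, 40]
    - [0, 0, -1, 49, 40]
    - [0, 0, -1, 56, 40]
    - [0, 0, -1, 63, 40]
    - [0, 0, -1, 70, 40]
    - [0, 0, -1, 77, 40]
    - [0, 0, -1, 84, 40]
    - [0, 0, -1, 90, 40]
    - [0, 0, -1, 92.5, 40]
    - [0, 0, -1, 92.5, 40]
    - [0, 0, -1, 92.5, 40]
    - [0, 0, 0, 92.5, 40]
    - [0, 0, 0, 92.5, 40]

```text
time: 5.35
tool_pos: [0.5755, -0.192, 0.0519]
tcp_rot: [3.119, 0.369, 0.005]
wrist_force: [1.3, 0.6, 6.0]
width: 0.626
```

```bash
python3 - <<'E'
from h import *
need([.5743,-.1928,.051],-76.5)
E
```

```text
pos [ 0.5755 -0.192   0.0519] shift mm [-1.4  0.5  0.9] jaw -76.5 z [ 0.003 -0.001 -1.   ] q [-3.630e-01  3.030e-01  1.911e+00  1.000e-03  9.240e-01  9.710e-01] w 0.6264136264499401 F [1.34 0.58 6.04]
turn [np.float64(-179.9869556168199), np.float64(0.013044383180101704)]
```

>>> move_arm:
  steps:
    - [0, 0, 0, 0, 70]
    - [0, 0, 0, 0, 85]
    - [0, 0, 0, 0, 100]
    - [0, 0, 0, 0, 100]
    - [0, 0, 0, 0, 100]
    - [0, 0, 0, 0, 100]
    - [0, 0, -10, 0, 100]
    - [0, 0, -30, 0, 100]
    - [0, 0, -60, 0, 100]
    - [0, 0, -100, 0, 100]
    - [0, 0, -145, 0, 100]
    - [0, 0, -190, 0, 100]
    - [0, 0, -210, 0, 100]
    - [0, 0, -210, 0, 100]

```text
time: 6.75
tool_pos: [0.5765, -0.1927, 0.2667]
tcp_rot: [3.115, 0.368, 0.014]
wrist_force: [0.8, -0.3, 0.1]
width: 1.0
```

```bash
python3 - <<'E'
from h import *
need([.527,.277,.26],-90)
s=snap('side','side2'); crop(s,230,100,140,105,5,'pics/s2.png')
E
```

```text
pos [ 0.5765 -0.1927  0.2667] shift mm [  61.2 -468.4    4.5] jaw -76.5 z [ 0.01  -0.004 -1.   ] q [-0.364  0.111  1.718 -0.     1.302  0.972] w 0.99962435024154 F [ 0.78 -0.26  0.14]
turn [np.float64(-166.53148868539202), np.float64(13.46851131460798)]
```

View pics/s2.png

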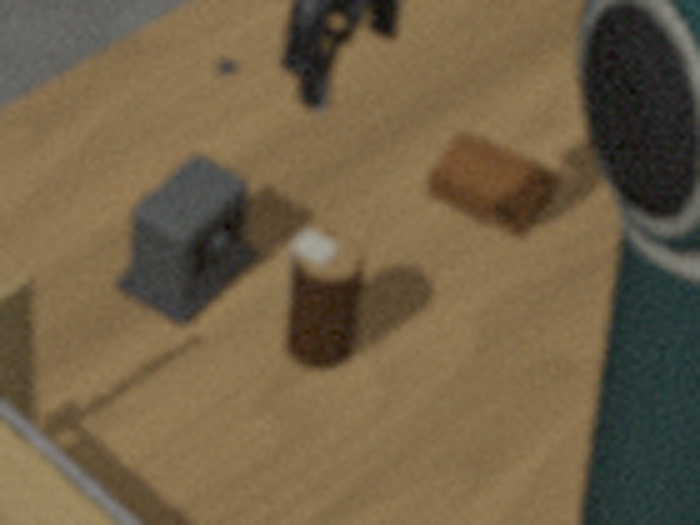

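The log still stands, and its tag on the top (crop px (315,245)) points toward the reader. Next the bar; I'll check the log from above on the way.

>>> move_arm:
  steps:
    - [6, -45, 0, 2, 100]
    - [12, -90, 0, 4, 100]
    - [18, -135, 0, 6, 100]
    - [24, -180, 0, 8, 100]
    - [30, -225, 0, 10, 100]
    - [36, -270, 0, 12, 100]
    - [41, -315, 0, 13.5, 100]
    - [47, -360, 0, 13.5, 100]
    - [53, -405, 0, 13.5, 100]
    - [58, -445, 0, 13.5, 100]
    - [61, -468, 0, 13.5, 100]
    - [61, -468, 0, 13.5, 100]
    - [61, -468, 0, 13.5, 100]
    - [61, -468, 0, 13.5, 100]

```text
time: 8.2
tool_pos: [0.5238, 0.2763, 0.259]
tcp_rot: [3.14, -0.002, -0.003]
wrist_force: [-0.7, 0.0, 0.8]
width: 0.999
```

```bash
python3 - <<'E'
from h import *
need([.527,.277,.056],-90)
t=snap('top','top3'); s=snap('side','side3'); crop(t,290,130,50,70,8,'pics/t3.png')
c=cloud(t); hsv=cv2.cvtColor(t['pixels'],cv2.COLOR_RGB2HSV)
m=(c[...,2]>.085)&(abs(c[...,0]-.574)<.04)&(abs(c[...,1]+.193)<.04)
v,u=np.nonzero(m);(cu,cv),r=cv2.minEnclosingCircle(np.c_[u,v].astype('f4')); C=onz(t,cu,cv,.1)
wm=m&(hsv[...,1]<70)&(hsv[...,2]>130); v,u=np.nonzero(wm); W=onz(t,u,v,.1); d=W.mean(0)-C
print(C,W.mean(0),wm.sum(),cv2.minAreaRect(W[:,:2].astype('f4')),np.degrees(np.arctan2(d[1],d[0])))
E
```

```text
pos [0.5238 0.2763 0.259 ] shift mm [  3.6  -1.  203. ] jaw -90.1 z [-0.002 -0.001 -1.   ] q [ 4.440e-01  9.400e-02  1.752e+00 -1.000e-03  1.299e+00  2.016e+00] w 0.9994319917245694 F [-0.7   0.04  0.77]
turn [np.float64(179.9235353803648), np.float64(-0.07646461963520323)]
[ 0.57521352 -0.18898051  0.1       ] [ 0.58631273 -0.18874862  0.1       ] 69 ((0.5862321257591248, -0.1887587010860443), (0.02983393333852291, 0.02592625841498375), 13.523704528808594) 1.196895755090728
```

View pics/t3.png

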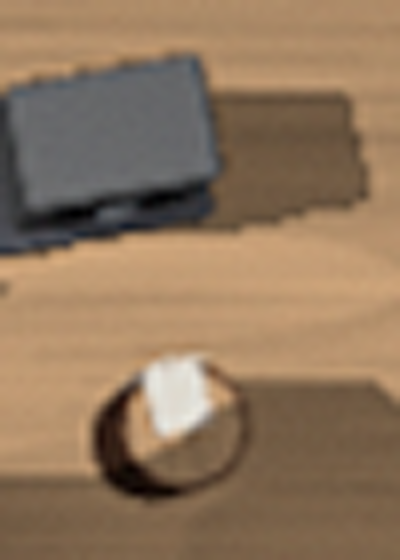

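View pics/top3.png

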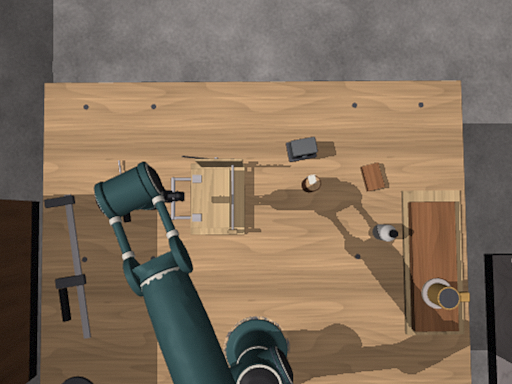

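The log tag's edges point about 13.5° from world x. Log-to-window bearing is about 13°, so it's well lined up. In the top view the gripper is over the bar at px (177,198). I'll pre-close to 60% so the inner finger clears the board's edge, then go down.

>>> move_arm:
  steps:
    - [3.6, -1, 40, 0, 60]
    - [3.6, -1, 80, 0, 60]
    - [3.6, -1, 90, 0, 60]
    - [3.6, -1, 110, 0, 60]
    - [3.6, -1, 135, 0, 60]
    - [3.6, -1, 160, 0, 60]
    - [3.6, -1, 180, 0, 60]
    - [3.6, -1, 195, 0, 60]
    - [3.6, -1, 203, 0, 60]
    - [3.6, -1, 203, 0, 60]
    - [3.6, -1, 203, 0, 60]

```text
time: 9.4
tool_pos: [0.5287, 0.2788, 0.0583]
tcp_rot: [-3.141, 0.001, -0.002]
wrist_force: [0.1, -1.1, 0.4]
width: 0.6
```

```bash
python3 - <<'E'
from h import *
need([.527,.277,.056],-90)
s=snap('side','side4'); crop(s,170,125,120,100,6,'pics/s4.png')
E
```

```text
pos [0.5287 0.2788 0.0583] shift mm [-1.7  1.8  2.3] jaw -90.0 z [ 0.001  0.001 -1.   ] q [0.444 0.281 1.926 0.    0.933 2.015] w 0.6000375035483838 F [ 0.08 -1.07  0.43]
turn [np.float64(179.95534170018522), np.float64(-0.04465829981478464)]
```

View pics/s4.png

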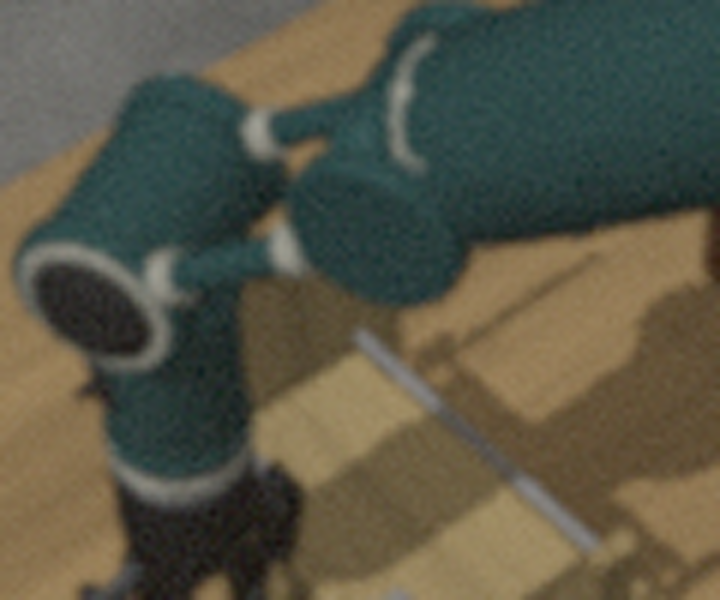

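The wrist now hides the bar in the side view, but the pose readout puts the fingers astride it. Closing.

>>> move_arm:
  steps:
    - [0, 0, 2, 0, 60]
    - [0, 0, 2, 0, 30]
    - [0, 0, 2, 0, 12]
    - [0, 0, 2, 0, 5]
    - [0, 0, 2, 0, 5]
    - [0, 0, 2, 0, 5]
    - [0, 0, 2, 0, 5]
    - [0, 0, 2, 0, 5]
  newtons: 40

```text
time: 10.25
tool_pos: [0.5279, 0.2772, 0.0557]
tcp_rot: [3.139, -0.0, -0.0]
wrist_force: [-0.2, -5.7, 3.7]
width: 0.15
```

```bash
python3 - <<'E'
from h import *
need([.527,.277,.056],-90)
x=bot.read_state()['tool_pos']
for th in np.linspace(0,.74,13)[1:]: print(round(th,3),round(200*(1-np.cos(th)),1),round(-200*np.sin(th),1))
E
```

```text
pos [0.5279 0.2772 0.0557] shift mm [-0.9  0.2 -0.3] jaw -90.0 z [-0.    -0.002 -1.   ] q [ 4.430e-01  2.840e-01  1.928e+00 -2.000e-03  9.300e-01  2.015e+00] w 0.14965042470805148 F [-0.15 -5.7   3.73]
turn [np.float64(179.9890361431618), np.float64(-0.010963856838174024)]
0.062 0.4 -12.3
0.123 1.5 -24.6
0.185 3.4 -36.8
0.247 6.1 -48.8
0.308 9.4 -60.7
0.37 13.5 -72.3
0.432 18.3 -83.7
0.493 23.8 -94.7
0.555 30.0 -105.4
0.617 36.8 -115.7
0.678 44.3 -125.5
0.74 52.3 -134.9
```

The opening of 0.15 (about 13 mm) matches the 14 mm bar, so it is gripped. Swinging up along the arc to about 0.73 rad.

>>> move_arm:
  steps:
    - [0, 0.4, -12.3, 0, 5]
    - [0, 1.5, -24.6, 0, 5]
    - [0, 3.4, -36.8, 0, 5]
    - [0, 6.1, -48.8, 0, 5]
    - [0, 9.4, -60.7, 0, 5]
    - [0, 13.5, -72.3, 0, 5]
    - [0, 18.3, -83.7, 0, 5]
    - [0, 23.8, -94.7, 0, 5]
    - [0, 30, -105.4, 0, 5]
    - [0, 36.8, -115.7, 0, 5]
    - [0, 44.3, -125.5, 0, 5]
    - [0, 50.9, -133.3, 0, 5]
    - [0, 50.9, -133.3, 0, 5]
    - [0, 50.9, -133.3, 0, 5]
    - [0, 50.9, -133.3, 0, 5]

```text
time: 11.75
tool_pos: [0.5277, 0.2293, 0.1902]
tcp_rot: [-3.138, 0.001, -0.001]
wrist_force: [-1.6, 6.8, 1.9]
width: 0.145
```

```bash
python3 - <<'E'
from h import *
need([.527,.226,.19],-90)
t=snap('top','top5'); s=snap('side','side5')
crop(t,150,120,120,100,6,'pics/t5.png');crop(s,170,125,120,100,6,'pics/s5.png')
E
```

```text
pos [0.5277 0.2293 0.1902] shift mm [-0.7  3.3  0.2] jaw -90.0 z [ 0.001  0.004 -1.   ] q [0.365 0.105 1.868 0.003 1.166 1.935] w 0.1451744852484271 F [-1.58  6.79  1.92]
turn [np.float64(179.9519893249132), np.float64(-0.04801067508680035)]
```

View pics/t5.png

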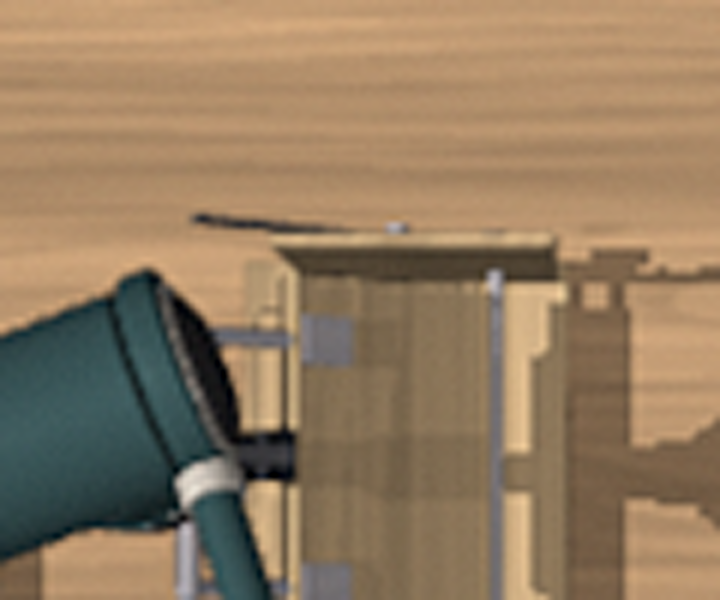

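View pics/s5.png

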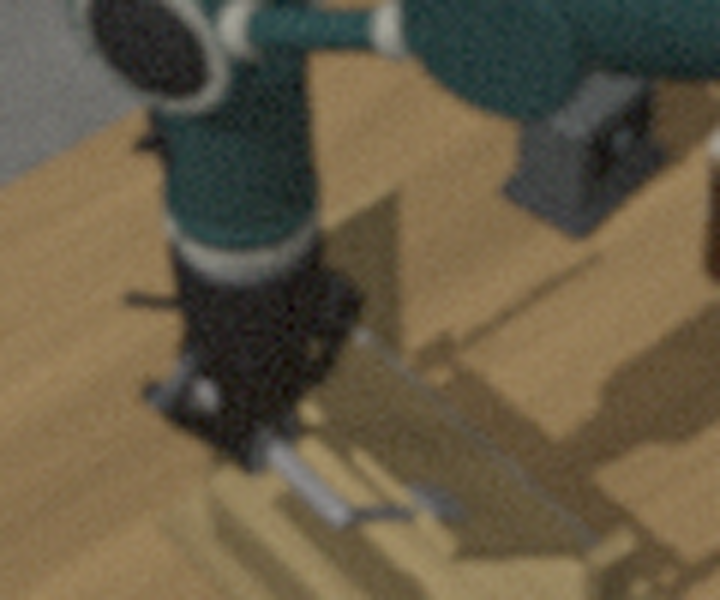

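```bash
python3 - <<'E'
from h import *
t,s=load('top5'),load('side5'); s0,t0=load('side0'),load('top0')
T=lambda x,y:(150+(x+.5)/6-.5,120+(y+.5)/6-.5); S=lambda x,y:(170+(x+.5)/6-.5,125+(y+.5)/6-.5)
# board plane via depth (top), pixels on board
c=cloud(t)
c0=cloud(t0)
for c_,rng in((c0,(.1,.2)),(c,(.1,.19))):
    m=(abs(c_[...,0]-.527)<.09)&(c_[...,1]>rng[0])&(c_[...,1]<rng[1])&(c_[...,2]>.06)&(c_[...,2]<.21)
    q=c_[m]; k=np.polyfit(q[:,1],q[:,2],1)
    for _ in range(3):
        r=q[:,2]-np.polyval(k,q[:,1]); q=q[abs(r)<.01]; k=np.polyfit(q[:,1],q[:,2],1)
    print(len(q),'board angle',np.arctan(k[0]),r.std())
# pointer: dark pixels left of cheek, side0 (unobstructed) & depth
print('tip tri', tri(t,T(197,217),s,S(128,298)))
for d,n,(x0,y0,x1,y1) in((s0,'s',(186,170,204,182)),(t0,'t',(180,152,206,161))):
    g=d['pixels'].astype(int).sum(2)[y0:y1,x0:x1]; print(n,(x0,y0)); print(g)
    cd=cloud(d)[y0:y1,x0:x1]; m=g<200; print(cd[m][:12].round(3))
for u,v in ((191.2,174.8),S(128,298)):
    r=ray(s0,u,v); 
    for X in(.648,.651): p=s0['xyz']+r*(X-s0['xyz'][0])/r[0]; print(p.round(4), np.arctan2(p[2]-.075,p[1]-.077), np.hypot(p[2]-.075,p[1]-.077))
E
```

```text
1584 board angle 0.0045410682555175 0.0030675797940306563
1543 board angle 0.7028968108603779 0.003400457834460129
tip tri (array([0.65205067, 0.22328567, 0.20730118]), np.float64(0.0009793973324437424))
s (186, 170)
[[329 325 314 323 322 329 321 331 327 327 322 321 320 320 315 325 317 308]
 [324 328 319 323 333 329 328 327 325 314 325 338 318 317 323 326 319 325]
 [321 325 328 307 320 308 309 313 318 311 327 325 327 329 325 322 314 327]
 [329 330 328 319 299 277 264 266 268 303 302 301 305 305 323 313 323 324]
 [327 330 332 316 274 223 186 170 186 220 237 242 244 264 269 303 327 345]
 [321 322 325 309 265 227 192 176 167 186 172 157 174 178 228 285 326 312]
 [325 311 318 309 302 285 254 264 254 229 222 214 207 207 213 259 275 250]
 [310 312 318 319 314 326 317 326 322 298 291 280 298 284 276 260 259 219]
 [321 321 329 323 326 326 334 338 331 337 318 329 321 300 298 263 259 216]
 [334 308 327 342 332 326 316 319 334 320 328 325 315 316 308 286 247 215]
 [324 334 326 335 328 317 340 320 322 331 315 311 301 314 296 299 268 220]
 [349 334 348 336 331 337 327 328 318 314 309 306 299 312 
[... 1113 characters left out ...]
422 417 443 464 458
  457 465 477 451 441 452 457 455]
 [428 426 433 429 431 420 417 421 416 414 423 419 411 415 419 415 427 432
  436 455 444 423 425 433 444 442]]
[[ 0.65   0.221  0.216]
 [ 0.652  0.219  0.205]
 [ 0.652  0.216  0.205]
 [ 0.676  0.239 -0.001]
 [ 0.651  0.209  0.189]
 [ 0.65   0.206  0.192]
 [ 0.65   0.202  0.193]
 [ 0.652  0.201  0.182]
 [ 0.651  0.197  0.187]
 [ 0.651  0.194  0.188]
 [ 0.651  0.191  0.183]
 [ 0.652  0.188  0.18 ]]
[0.648  0.2244 0.2087] 0.7368440083308925 0.1990071541630378
[0.651  0.2226 0.2048] 0.7282818363221523 0.19508368320037586
[0.648  0.2252 0.212 ] 0.7462942714896972 0.20178587026563075
[0.651  0.2234 0.2081] 0.7380719099011747 0.19785563306152035
```

```bash
python3 - <<'E'
from h import *
t,s=load('top5'),load('side5')
crop(t,165,170,60,60,10,'pics/t6.png');crop(s,200,190,50,35,14,'pics/s6.png')
c=cloud(t); m=(abs(c[...,0]-.527)<.075)&(c[...,1]>.1)&(c[...,1]<.185)&(c[...,2]>.06)&(c[...,2]<.21); q=c[m]
l=cv2.fitLine(q[:,1:].astype('f4'),cv2.DIST_HUBER,0,.01,.01).ravel(); print(np.arctan2(l[1],l[0]),l, 'y-off of hinge normal', (-(.077-l[2])*l[1]+(.075-l[3])*l[0]))
E
```

```text
0.70745856 [0.7600161  0.6499043  0.1434012  0.13930218] y-off of hinge normal -0.005716257
```

View pics/t6.png

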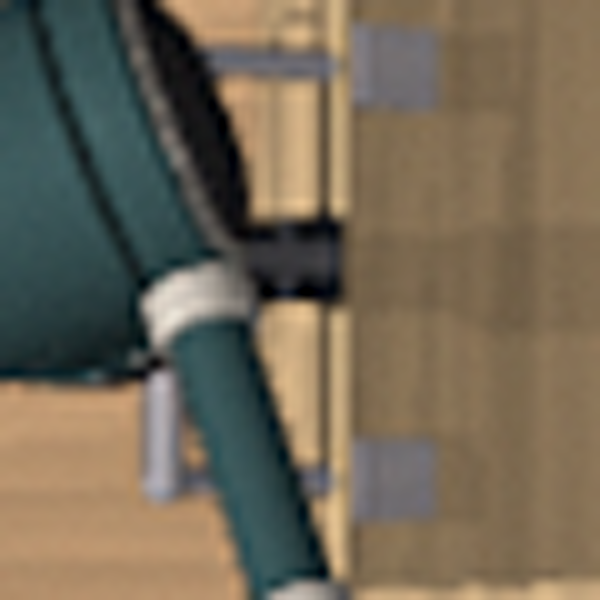

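View pics/s6.png

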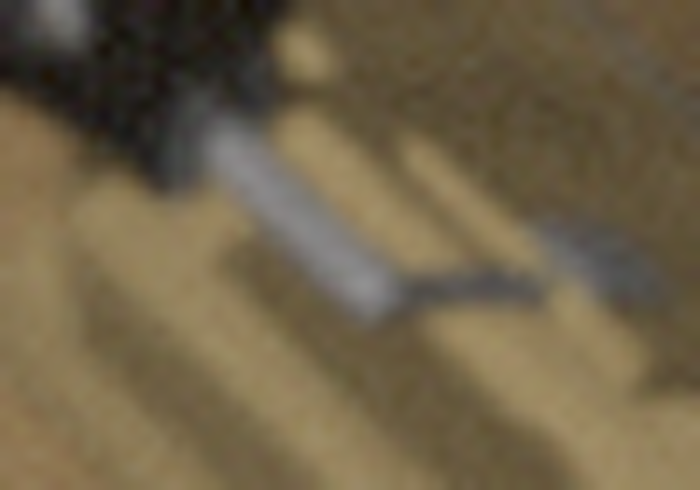

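```bash
python3 - <<'E'
from h import *
t,s=load('top5'),load('side5')
p,e=tri(t,(165+161.5/10-.5,170+488/10-.5),s,(200+378/14-.5,190+300/14-.5)); print(p,e,np.arctan2(p[2]-.0765,p[1]-.077),np.hypot(p[2]-.0765,p[1]-.077))
need([.527,.226,.19])
E
```

```text
[0.46084695 0.22960042 0.20397435] 0.000507565560178346 0.6959256925355451 0.19883812366136133
pos [0.5277 0.2293 0.1901] shift mm [-0.7  3.3  0.1] jaw -90.0 z [ 0.001  0.003 -1.   ] q [0.365 0.105 1.868 0.003 1.166 1.935] w 0.1467782679334428 F [-1.89  5.53  2.12]
```

The board is at about 0.70 rad by all three measures, and the pointer at about 0.735–0.75. I'll nudge it up about 0.037 rad.

>>> move_arm:
  steps:
    - [0, 1.5, -2, 0, 5]
    - [0, 3, -4, 0, 5]
    - [0, 4.5, -6, 0, 5]
    - [0, 4.5, -6, 0, 5]
    - [0, 4.5, -6, 0, 5]
    - [0, 4.5, -6, 0, 5]
    - [0, 4.5, -6, 0, 5]
    - [0, 4.5, -6, 0, 5]

```text
time: 12.65
tool_pos: [0.5276, 0.2246, 0.1958]
tcp_rot: [-3.139, 0.001, -0.0]
wrist_force: [-0.8, 5.5, 2.5]
width: 0.143
```

```bash
python3 - <<'E'
from h import *
need([.527,.226,.19])
t=snap('top','top7'); s=snap('side','side7')
c=cloud(t); m=(abs(c[...,0]-.527)<.075)&(c[...,1]>.1)&(c[...,1]<.18)&(c[...,2]>.06)&(c[...,2]<.21); q=c[m]
l=cv2.fitLine(q[:,1:].astype('f4'),cv2.DIST_HUBER,0,.01,.01).ravel(); print(np.arctan2(l[1],l[0]))
crop(t,165,170,60,60,10,'pics/t7.png');crop(s,200,190,50,35,14,'pics/s7.png');crop(s,170,110,170,130,4.5,'pics/s7b.png')
print(bot.read_state()['joint_vel'].round(4))
E
```

```text
pos [0.5276 0.2246 0.1958] shift mm [-0.6 -1.4  5.8] jaw -90.0 z [ 0.     0.003 -1.   ] q [0.357 0.097 1.866 0.003 1.177 1.928] w 0.14305890578044847 F [-0.84  5.48  2.45]
0.75621855
[-0.0001  0.0009 -0.0016  0.0006 -0.0004 -0.0013]
```

View pics/t7.png

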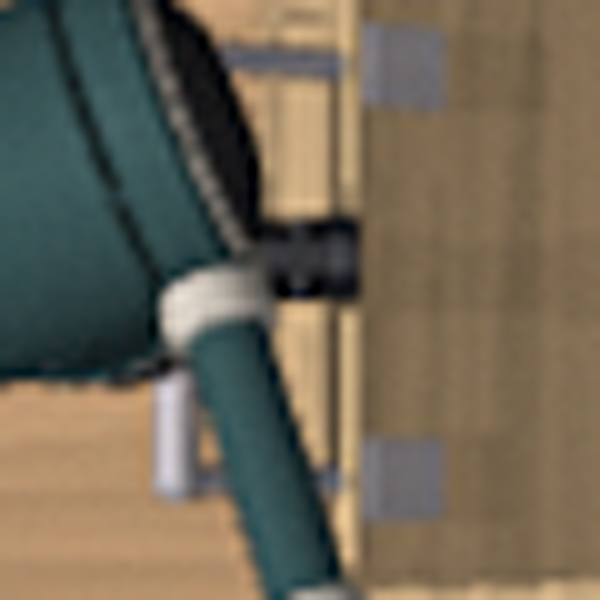

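View pics/s7.png

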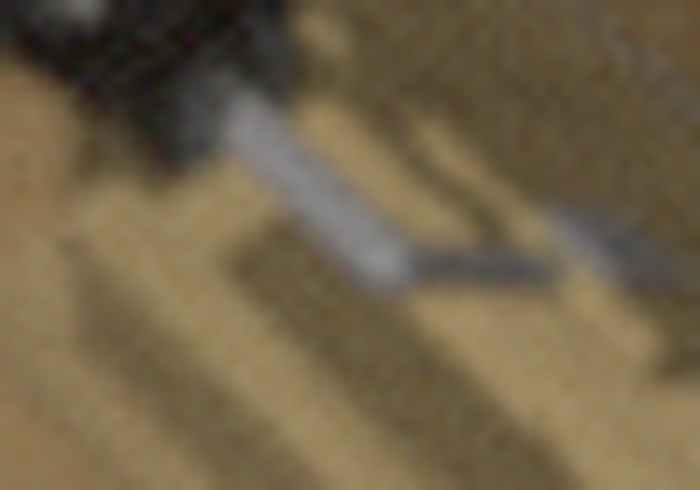

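View pics/s7b.png

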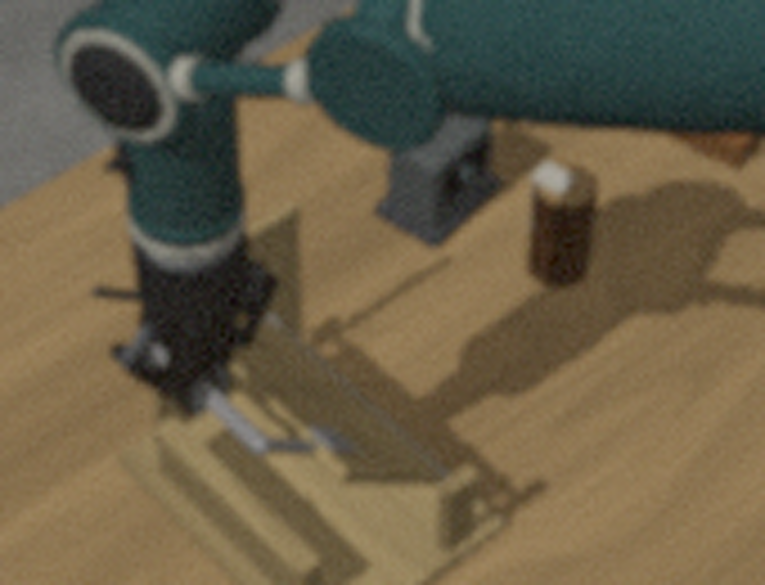

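```bash
python3 - <<'E'
from h import *
t,s=load('top7'),load('side7')
p,e=tri(t,(165+175/10-.5,170+488/10-.5),s,(200+390/14-.5,190+278/14-.5)); print(p,e,np.arctan2(p[2]-.0765,p[1]-.077),np.hypot(p[2]-.0765,p[1]-.077))
t0,s0=load('top0'),load('side0')
for d,y0,y1,x0,x1 in((t0,150,165,178,210),(s0,168,184,184,204)):
    c=cloud(d); m=(c[...,2]>.16)&(c[...,2]<.25)&(c[...,0]>.645)&(c[...,1]>.185)&(c[...,1]<.26)&(d['pixels'].sum(2)<240); q=c[m]
    a=np.arctan2(q[:,2]-.075,q[:,1]-.077); print(m.sum(),np.median(a),a.std(), np.hypot(q[:,2]-.075,q[:,1]-.077).max())
# c now vs start pointer tip
print(tri(t0,(182.8,156.3),s0,(190.9,174.5)))
E
```

```text
[0.46114757 0.22521555 0.20780288] 0.00034704379515033566 0.7249653847615616 0.1980108498711433
16 0.7542394047894188 0.019717230646907783 0.2011808481802989
231 0.6845720451531081 0.09186183497890484 0.23950638020905318
(array([0.65114501, 0.22295973, 0.20635766]), np.float64(0.0009251872365864996))
```

The bar end (y 0.225, z 0.208) and the pointer tip (y 0.223, z 0.207) are level within about 2 mm. The log stands clear with its tag toward the reader, and the arm is still. Handing in.

```bash
python3 - <<'E'
from h import *
print(bot.read_state()['time']); print(bot.finish_job())
E
```

```text
12.75
the job is handed in; nothing more can be done
None
```

I turned the log so its tag faces the reader, let go, then swung the board up to the pointer. I handed the job in at 12.75 s with the gripper still holding the bar. The hand-in gave no verdict, so the results below are my own measurements.

- **Log:** I turned it about 92.5° on its spot and opened the fingers fully. From above, the tag points about 13.5° from world x, and the direction from the log to the reader window is about 13°. A cruder check, from the centre of the tag's white patch, gave 1°. I did not trust it, because a shadow across the log top pulled its centre estimate off. The log stood upright and clear in the last picture.
- **Board:** In two views the bar is at height 0.208 m and the pointer tip at 0.207 m. The board angle came out at 0.725 rad from the bar and 0.756 rad from a depth-image fit. The pointer came out at 0.73 rad (two views) and 0.75 rad (depth). One automatic check of the pointer, from the side view, gave 0.68 rad because its mask caught other dark pixels, so I ignored it. By the same method the two differ by under 0.01 rad; mixing methods gives at most about 0.03 rad, against the 0.07 allowed.
- **Hold:** The gripper was closed on the bar (opening 0.14) at 40 N, with no noticeable motion in the arm.
- **Other things:** The pointer tip measured the same place to within about 1 mm after the first swing. In the pictures I took, the bystanders looked undisturbed, but I did not measure them again at the end.

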